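# Switch on the pottery kiln

## Robot

A 7-joint arm with a two-finger parallel gripper is mounted at the origin on the work surface. World frame = base frame: x ahead of the robot, y to its left, z up, the work surface at z = 0. Lengths are in m, angles in degrees, forces in N, time in s.
With the tool pointing down it reaches from about 0.4 to 0.875 m from the base axis. Payload 4.4 kg.
Tool frame: the origin (TCP) lies midway between the tips of the shut fingers; the grasp point (between the pads) lies 19 mm behind it (robot.pinch_z is the distance from the TCP to the grasp point, in m); z points along the fingers, y is the direction in which the jaws open and shut (so a half turn about z gives the same grasp; the last joint's range is limited). The gripper opens to 85 mm and grips with 20 to 120 N. Pads are 22 mm wide; open, the fingers measure 114 mm over their backs; the gripper's body (76 mm by 85 mm) begins 54 mm behind the grasp point. The pads swing forward as they close: fully open they stand 13 mm farther back than shut.
Start: joints at [-70.29, 36.005, 2.206, 86.941, -1.547, 57.084, -1.146], TCP at [0.259, 0.596, 0.206] pointing down, gripper open.
Joint ranges: [-175.42, 175.42], [-21.48, 121.26], [-71.46, 75.88], [10.55, 141.38], [-63.04, 243.04], [13.31, 113.54], [-168.57, 168.57]. Speed limits (degrees/s): [147.25, 147.25, 180, 180, 180, 180, 180].

## Interface

Orientations are given as a 3x3 rotation matrix whose columns are the frame's x, y, z axes.
In Python, from plant import robot, status, read_camera gives the robot as it stands. Calls block until the motion is done:
- robot.move_ptp(position, orientation): joint-space move of the TCP to a pose.
- robot.move_linear(position, attitude=None, vel=0.15, guard=None): straight line of the TCP; attitude=None keeps the orientation; vel is the mean speed in m/s. With guard (N) it stops when the force on the tool has changed by that much, and returns True; else False.
- robot.goto_joints(angles): joint-space move.
- robot.gripper_to(opening, grip_force=None): opening from 0.0 (shut) to 1.0 (fully open); grip_force is the grip in N (None keeps the last); returns when the fingers have stopped.
- robot.dwell(seconds).
- robot.ik(position, orientation): joint angles nearest the present ones, or None.
- status.sense(): the state.
- read_camera(name): name is "side" or "top" or "wrist"; returns a dict with "image" (384x512x3 uint8, red, green, blue), "z_map" (384x512 float32, m along the optical axis (not along the pixel's ray), 0 where there is no reading), "camera_matrix" (3x3 intrinsics, pixels), "pose" (4x4, takes a point from camera to world coordinates). Camera axes: x right, y up, looking along -z (the intrinsics and any distortion apply to the point x, -y, -z); pixel columns grow to the right and rows downward; lengths in m; the calibration is good to about 2 mm. A picture is of the moment at which its call begins.
A pose or a line that the arm cannot do raises robot.MotionError and nothing moves.
- robot.hand_in(): hands the job in, once; it reports no verdict.
The state is a dict: "clock": time; "q": joint angles; "qd": joint speeds; "joint_efforts": joint torques, N m; "position": TCP position; "eef_rot": TCP orientation; "wrist_force": force on the tool from outside, world axes, zero at the start; "wrist_torque": the same for the moment, N m; "grip_width": opening from 0.0 (shut) to 1.0 (fully open).
Only numpy, scipy, OpenCV 4.12 (cv2) and the standard library are available. Lean on these libraries where they do the work, as an engineer would, in place of code of your own. Each camera call takes 0.05 s, during which the arm holds its last target.

## Task

Switch on the kiln at its console using closed fingers, grasping nothing: first push down the raised far end of the mains rocker until it has tipped fully over, then press the long bar key (extractor) fully home, and last press the round key (start) fully home. Leave the square key out, do not move the pot, jar, brush or cone block around the console, and finish clear of everything.

Things in the scene. Friction and masses are not known exactly. Their poses are not given: they have to be found in the camera images.
- console: Fixed grey box with a flat aluminium top panel, 160 mm (its x) by 320 mm (its y) by 55 mm high. Origin at the centre of its underside, on the bench; x points to its far side, away from the robot, z up. It stands turned by up to 20 degrees. Four switches of black plastic on grey frames (4 mm thick) sit in one row along its y, 74 mm apart, 10 mm nearer the robot than the console's middle; which switch is in which place varies. All are turned with the console.
- rocker_far (a point): Point on the top face of the mains rocker, 26 mm from its pivot towards the end that is far from the robot: the place to push down. The rocker is a black plate 70 mm (console x) by 40 mm (console y), 8 mm thick, tilting about an axis along the console's y that lies 11 mm above the panel, 66 mm above the bench. At the start the far end is up and this point is about 78 mm above the bench; fully tipped it is about 69 mm.
- rocker (a joint): Tilt of the rocker, rad: 0 far end fully up (off), 0.36 far end fully down (on). It starts between 0 and 0.06. No spring: about 2.5 N at rocker_far moves it, it stays where it is left, with a hard stop at each end.
- bar_key_top (a point): Centre of the top of the long bar key (extractor): cap 62 mm along the console's x, 16 mm along its y. When out, the cap's top is 71 mm above the bench (16 mm above the panel); pressed home it is 63 mm. No spring: about 2.5 N moves it down, it stays where it is left, and it meets a hard stop at the end of its 8 mm travel.
- bar_key (a joint): Travel of the bar key, m: 0 out, 0.008 fully home.
- round_key_top (a point): Centre of the top of the round key (start): cap 40 mm in diameter. When out, the cap's top is 71 mm above the bench (16 mm above the panel); pressed home it is 63 mm. No spring: about 2.5 N moves it down, it stays where it is left, and it meets a hard stop at the end of its 8 mm travel.
- round_key (a joint): Travel of the round key, m: 0 out, 0.008 fully home.
- square_key_top (a point): Centre of the top of the square key (boost), which must stay out: cap 32 mm by 32 mm. When out, the cap's top is 71 mm above the bench (16 mm above the panel); pressed home it is 63 mm. No spring: about 2.5 N moves it down, it stays where it is left, and it meets a hard stop at the end of its 8 mm travel.
- square_key (a joint): Travel of the square key, m: 0 out, 0.008 fully home.
- clay_pot: Loose unfired dark clay pot with three loop handles, about 140 mm over the handles, 85 mm high, to the right of the console. Origin at the centre of its underside. Leave it alone.
- glaze_jar: Loose jar, 60 mm in diameter, 85 mm high, to the left of the console. Origin at the centre of its underside. Leave it alone.
- brush: Loose brush lying on the bench between the robot and the console, about 180 mm long. Its origin is on the brush. Leave it alone.
- cone_block: Loose clay block 26 mm by 85 mm by 14 mm with three small upright cones, 56 mm high in all, beyond the console. Origin at the centre of its underside. Leave it alone.

How it is judged:
By the outcome, as a careful person would: the job done as asked, in the order asked, and still so for the second after the job is handed in, with the robot touching nothing.
It also fails if it takes over 42 s, if anything falls off the work surface, if the arm or the gripper's body presses on something with over 40 N, if the wrist force passes 120 N, or if a joint passes its speed limit or range.

## Working session

There is one attempt and no reset: what is moved stays moved. The work goes in short steps, each a Python script; the robot and the scene stay as the last script left them, time stands still between calls to the robot, and variables do not carry over. Pictures are saved under pics/ and viewed, and the job is handed in when it is done.

```bash
mkdir -p pics; ls
cat > h.py <<'E'
import numpy as np,cv2
from plant import robot,status,read_camera
def snap(n,f):
    c=read_camera(n); cv2.imwrite(f'pics/{f}.png',c['image'][:,:,::-1]); np.savez(f'pics/{f}.npz',**{k:np.asarray(c[k]) for k in c}); return c
def world(c,u,v,z=None):
    K=c['camera_matrix'];P=c['pose']
    if z is None: z=c['z_map'][int(round(v)),int(round(u))]
    p=np.array([(u-K[0,2])/K[0,0]*z,-(v-K[1,2])/K[1,1]*z,-z,1]); return (P@p)[:3]
def atheight(c,u,v,h):
    o=c['pose'][:3,3];d=world(c,u,v,1.0)-o; return o+d*(h-o[2])/d[2]
E
python3 - <<'E'
from h import *
for n in('top','side','wrist'):
    c=snap(n,n+'0'); print(n,c.keys(),c['camera_matrix'].round(1).tolist(),c['pose'].round(3).tolist())
s=status.sense();print(s['clock'],s['position'],s['wrist_force'])
E
```

```text
pics
top dict_keys(['image', 'z_map', 'camera_matrix', 'pose']) [[400.3, 0.0, 256.7], [0.0, 400.3, 186.0], [0.0, 0.0, 1.0]] [[-0.014, 0.998, -0.063, 0.503], [-1.0, -0.013, 0.016, -0.006], [0.015, 0.064, 0.998, 1.011], [0.0, 0.0, 0.0, 1.0]]
side dict_keys(['image', 'z_map', 'camera_matrix', 'pose']) [[412.2, 0.0, 247.0], [0.0, 412.2, 194.8], [0.0, 0.0, 1.0]] [[0.806, 0.44, -0.396, 0.162], [-0.592, 0.619, -0.517, -0.55], [0.017, 0.651, 0.759, 0.883], [0.0, 0.0, 0.0, 1.0]]
wrist dict_keys(['image', 'z_map', 'camera_matrix', 'pose']) [[311.6, 0.0, 255.3], [0.0, 311.6, 191.1], [0.0, 0.0, 1.0]] [[0.398, -0.882, -0.252, 0.196], [0.917, 0.383, 0.111, 0.624], [-0.001, -0.276, 0.961, 0.373], [0.0, 0.0, 0.0, 1.0]]
0.15 [0.25872853 0.59573983 0.2048122 ] [ 0.14183774 -0.50783243 -0.43281142]
```

View pics/top0.png

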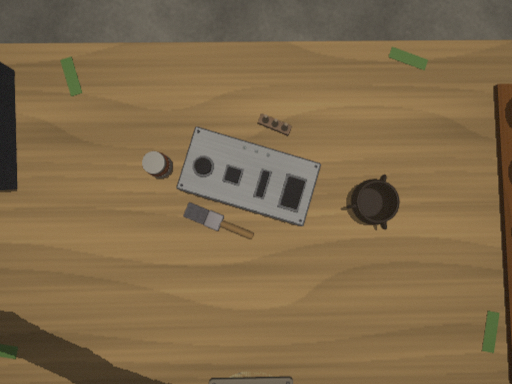

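View pics/side0.png

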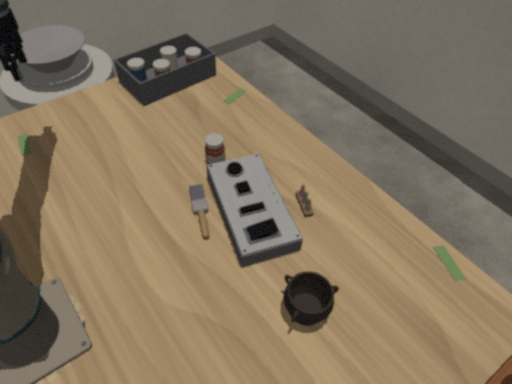

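The top view shows the row from left to right: round (203,166), square (233,175), bar (263,184), rocker (293,193). The jar is at (155,164), the pot at (375,202), the brush in front, and the cone block behind. Next I'll measure these in both views.

```bash
cat > meas.py <<'E'
from h import *
def caps(f,seeds):
    c=dict(np.load(f'pics/{f}.npz')); g=cv2.cvtColor(c['image'],cv2.COLOR_RGB2GRAY)
    m=(g<48).astype(np.uint8); n,l,st,ce=cv2.connectedComponentsWithStats(m,connectivity=4)
    out=[]
    for u,v in seeds:
        i=l[v,u]
        cnt=(l==i).astype(np.uint8)
        r=cv2.minAreaRect(cv2.findContours(cnt,0,2)[0][0])
        print(f,(u,v),g[v,u],'lab',i,st[i].tolist(),'cen',ce[i].round(1),'rect',np.round(r[0],1),np.round(r[1],1),'depthpt',world(c,*ce[i]).round(4),'z=.071',atheight(c,*ce[i],.071).round(4))
        out.append(ce[i])
    return c,out
def tri(c1,p1,c2,p2):
    o1=c1['pose'][:3,3];d1=world(c1,*p1,1.)-o1;o2=c2['pose'][:3,3];d2=world(c2,*p2,1.)-o2
    A=np.stack([d1,-d2],1);s=np.linalg.lstsq(A,o2-o1,rcond=None)[0]
    a=o1+s[0]*d1;b=o2+s[1]*d2
    return (a+b)/2,np.linalg.norm(a-b)
if __name__=='__main__':
    t,tp=caps('top0',[(203,166),(233,175),(263,184),(293,193)])
    s,sp=caps('side0',[(235,169),(243,188),(252,209),(263,230)])
    for a,b in zip(tp,sp): print('tri',*tri(t,a,s,b))
    for u,v in [(197,128),(320,163),(303,225),(178,189)]: print('corner',atheight(t,u,v,.055).round(4), world(t,(u+249)/2,(v+176)/2).round(4))
E
python3 meas.py
python3 - <<'E'
import cv2
for f,(x0,y0,x1,y1) in {'top0':(170,110,330,240),'side0':(180,120,350,270)}.items():
    i=cv2.imread(f'pics/{f}.png')[y0:y1,x0:x1]; cv2.imwrite(f'pics/{f}z.png',cv2.resize(i,None,fx=4,fy=4,interpolation=cv2.INTER_CUBIC))
E
```

```text
top0 (203, 166) 43 lab 4 [195, 158, 16, 16, 195] cen [202.6 165.8] rect [202.5 165.5] [15. 15.] depthpt [0.6128 0.1066 0.0687] z=.071 [0.6125 0.1063 0.071 ]
top0 (233, 175) 43 lab 10 [226, 168, 15, 15, 149] cen [232.8 174.7] rect [232.7 174.7] [12.5 12.6] depthpt [0.5905 0.0353 0.0723] z=.071 [0.5906 0.0353 0.071 ]
top0 (263, 184) 46 lab 15 [257, 171, 12, 26, 137] cen [262.5 183.6] rect [262.4 183.6] [ 5.7 25. ] depthpt [ 0.5686 -0.0342  0.0713] z=.071 [ 0.5686 -0.0342  0.071 ]
top0 (293, 193) 45 lab 19 [282, 178, 23, 31, 457] cen [292.5 192.7] rect [292.4 192.6] [16.2 28.7] depthpt [ 0.5462 -0.1045  0.0714] z=.071 [ 0.5462 -0.1046  0.071 ]
side0 (235, 169) 14 lab 32 [228, 163, 13, 12, 123] cen [234.  168.3] rect [234.  168.5] [11. 12.] depthpt [0.6118 0.0992 0.0728] z=.071 [0.6128 0.1006 0.071 ]
side0 (243, 188) 22 lab 35 [236, 182, 14, 11, 113] cen [242.7 187.2] rect [242.6 187.2] [ 9.9 12.1] depthpt [0.5904 0.0293 0.0727] z=.071 [0.5913 0.0305 0.071 ]
side0 (252, 209) 17 lab 42 [241, 203, 23, 11, 133] cen [251.6 207.9] rect [251.7 207.8] [ 5.8 22.8] depthpt [ 0.5693 -0.0386  0.0701] z=.071 [ 0.5688 -0.0391  0.071 ]
side0 (263, 230) 13 lab 45 [247, 219, 31, 21, 408] cen [262.  229.7] rect [262.  229.8] [14.9 28.5] depthpt [ 0.5455 -0.1117  0.078 ] z=.071 [ 0.5489 -0.1079  0.071 ]
tri [0.61460335 0.10611606 0.06520244] 0.0032935443897333734
tri [0.59240806 0.03465794 0.06626799] 0.0032531845422459045
tri [ 0.57016209 -0.03512407  0.06580369] 0.0028831869896513234
tri [ 0.54796518 -0.10588528  0.06916664] 0.0040342586913171535
corner [0.7061 0.1211 0.055 ] [0.6475 0.0592 0.0523]
corner [ 0.6177 -0.174   0.055 ] [ 0.6029 -0.0881  0.0557]
corner [ 0.4696 -0.1298  0.055 ] [ 0.5289 -0.0665  0.053 ]
corner [0.5595 0.167  0.055 ] [0.574  0.0824 0.0544]
```

View pics/top0z.png

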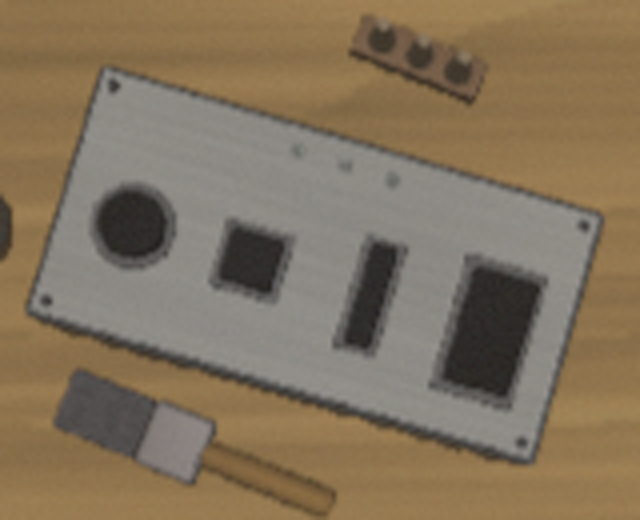

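View pics/side0z.png

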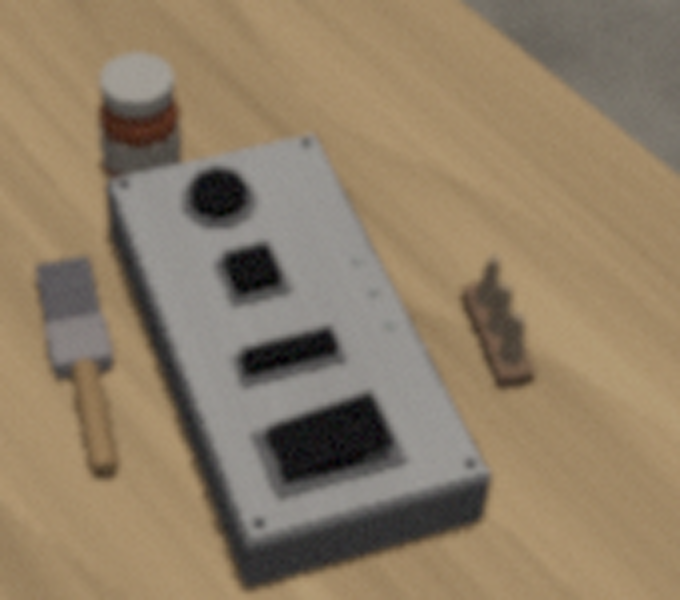

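```bash
cat >> h.py <<'E'
YAW=np.radians(-17.45)
def Rdown(a):  # tool z down, tool x along angle a
    x=np.array([np.cos(a),np.sin(a),0]);z=np.array([0,0,-1.]);return np.stack([x,np.cross(z,x),z],1)
E
python3 - <<'E'
from h import *
s=status.sense();print(s['eef_rot'].round(2).tolist())
for k in range(4):
    q=robot.ik([0.57,0,0.27],Rdown(YAW+k*np.pi/2)); print(k,None if q is None else np.round(q,1))
robot.gripper_to(0.0)
print(status.sense()['clock'],status.sense()['grip_width'])
E
```

```text
[[-0.92, 0.4, -0.0], [0.4, 0.92, -0.0], [-0.0, -0.0, -1.0]]
0 [-34.2  33.6  51.9  96.1 -28.7  64.7 -81.8]
1 [-23.4  28.3  31.9  95.8 -16.7  60.7  -3.8]
2 [-10.1  25.8  10.9  95.4  -5.5  59.3  75.1]
3 [  6.8  26.  -14.5  94.9   7.3  60.  152.6]
0.9167 -0.0033593777228901997
```

Run:
```python
from h import *
R=Rdown(YAW+np.pi)
robot.move_ptp([0.55,0.0,0.28],R)
s=status.sense();print(s['clock'],s['position'],s['wrist_force'])
c=snap('wrist','w1'); print(c['pose'].round(3).tolist())
```

```text
3.2917 [0.55004216 0.00131416 0.27981537] [-0.17259547 -0.23520431  0.120828  ]
[[0.298, -0.918, -0.263, 0.484], [0.955, 0.287, 0.081, 0.022], [0.001, -0.275, 0.961, 0.448], [0.0, 0.0, 0.0, 1.0]]
```

View pics/w1.png

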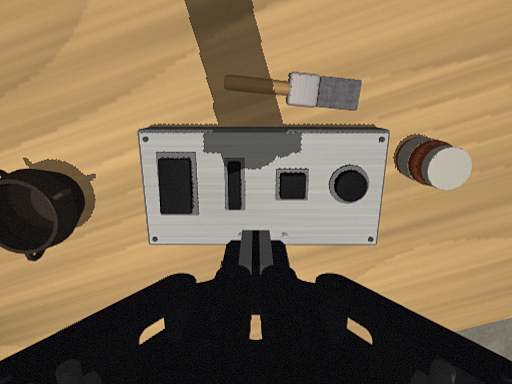

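The wrist view shows all four caps: rocker (178,185), bar (234,184), square (292,185) and round (350,185).

Run:
```python
from h import *
from meas import caps,tri
t,tp=caps('top0',[(203,166),(233,175),(263,184),(293,193)])
w,wp=caps('w1',[(350,185),(292,185),(234,190),(178,185)])
for a,b in zip(tp,wp): print('tri',*tri(t,a,w,b))
for u,v in[(147,138),(379,138),(371,239),(154,239)]: print(atheight(w,u,v,.055).round(4))
```

```text
top0 (203, 166) 43 lab 4 [195, 158, 16, 16, 195] cen [202.6 165.8] rect [202.5 165.5] [15. 15.] depthpt [0.6128 0.1066 0.0687] z=.071 [0.6125 0.1063 0.071 ]
top0 (233, 175) 43 lab 10 [226, 168, 15, 15, 149] cen [232.8 174.7] rect [232.7 174.7] [12.5 12.6] depthpt [0.5905 0.0353 0.0723] z=.071 [0.5906 0.0353 0.071 ]
top0 (263, 184) 46 lab 15 [257, 171, 12, 26, 137] cen [262.5 183.6] rect [262.4 183.6] [ 5.7 25. ] depthpt [ 0.5686 -0.0342  0.0713] z=.071 [ 0.5686 -0.0342  0.071 ]
top0 (293, 193) 45 lab 19 [282, 178, 23, 31, 457] cen [292.5 192.7] rect [292.4 192.6] [16.2 28.7] depthpt [ 0.5462 -0.1045  0.0714] z=.071 [ 0.5462 -0.1046  0.071 ]
w1 (350, 185) 25 lab 34 [334, 170, 33, 32, 806] cen [350.1 185.2] rect [350.3 185.3] [31.8 31.1] depthpt [0.6152 0.1058 0.0719] z=.071 [0.6155 0.106  0.071 ]
w1 (292, 185) 33 lab 36 [279, 172, 27, 27, 666] cen [292.2 185.3] rect [292. 185.] [26. 26.] depthpt [0.5937 0.0367 0.0718] z=.071 [0.5939 0.0367 0.071 ]
w1 (234, 190) 25 lab 30 [226, 161, 15, 48, 612] cen [233.9 184.1] rect [233.  184.5] [47. 14.] depthpt [ 0.5707 -0.0323  0.0715] z=.071 [ 0.5708 -0.0324  0.071 ]
w1 (178, 185) 30 lab 23 [158, 157, 35, 57, 1830] cen [175.1 185.4] rect [175. 185.] [56. 34.] depthpt [ 0.55   -0.1024  0.0733] z=.071 [ 0.5504 -0.1031  0.071 ]
tri [0.61165    0.10438414 0.08128982] 0.0015266243783467151
tri [0.58908426 0.03534521 0.08756065] 0.0014646707447719383
tri [ 0.56912168 -0.03293541  0.07491085] 0.002755342248875887
tri [ 0.54794621 -0.10312041  0.07433829] 0.004377870182186573
[ 0.4855 -0.1196  0.055 ]
[0.572  0.1573 0.055 ]
[0.7044 0.1202 0.055 ]
[ 0.6156 -0.1639  0.055 ]
```

```bash
cat >> h.py <<'E'
def press(p,zlow,guard=14):
    robot.move_linear([*p,0.11],vel=0.15); robot.move_linear([*p,0.084],vel=0.1)
    f0=status.sense()['wrist_force']
    g=robot.move_linear([*p,zlow],vel=0.02,guard=guard)
    s=status.sense();print('guard',g,s['position'].round(4),'dF',(s['wrist_force']-f0).round(1),s['clock'])
    robot.move_linear([*p,0.11],vel=0.1)
E
python3 - <<'E'
from h import *
press((.5733,-.1123),.062)
snap('side','s2');snap('top','t2');print(status.sense()['clock'])
c=[cv2.imread('pics/s2.png')[120:270,180:350]];cv2.imwrite('pics/s2z.png',cv2.resize(c[0],None,fx=4,fy=4))
E
```

```text
guard False [ 0.5734 -0.1123  0.0621] dF [ 0.6 -0.9 -1.1] 6.5167
7.25
```

View pics/s2z.png

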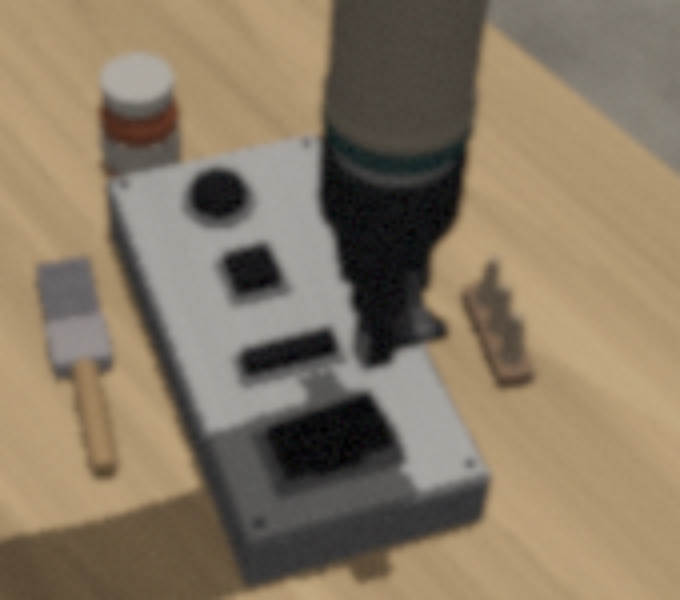

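Run:
```python
from h import *
def proj(c,p):
    q=np.linalg.inv(c['pose'])@np.r_[p,1]; K=c['camera_matrix']; return [K[0,0]*q[0]/-q[2]+K[0,2],-K[1,1]*q[1]/-q[2]+K[1,2]]
s=dict(np.load('pics/s2.npz'));t=dict(np.load('pics/t2.npz'))
print(status.sense()['position'],status.sense()['grip_width'])
for c in (s,t):
  for p in ([.5733,-.1123,.11],[.5733,-.1123,.071],[.5485,-.1045,.071]): print(np.round(proj(c,p),1))
# depth on rocker & tip in side
for v in range(204,214,2):
  print([world(s,u,v).round(3).tolist() for u in range(270,283,4)])
print('rocker profile')
for u,v in [(250,233),(256,231),(262,229),(268,226),(274,224),(278,230)]: print(u,v,world(s,u,v).round(4))
s0=dict(np.load('pics/side0.npz'))
for u,v in [(250,233),(256,231),(262,229),(268,226),(274,224)]: print('before',u,v,world(s0,u,v).round(4))
c=snap('wrist','w2')
cv2.imwrite('pics/t2z.png',cv2.resize(cv2.imread('pics/t2.png')[110:240,170:330],None,fx=4,fy=4))
```

```text
[ 0.5726757  -0.11215483  0.10931077] 0.0018257650117445817
[272.  216.3]
[271.  226.1]
[261.  228.8]
[297.5 179.9]
[295.5 181.2]
[292.4 191.7]
[[0.562, -0.114, 0.166], [0.553, -0.136, 0.195], [0.547, -0.155, 0.217], [0.547, -0.166, 0.228]]
[[0.563, -0.113, 0.157], [0.551, -0.139, 0.191], [0.545, -0.157, 0.213], [0.546, -0.168, 0.225]]
[[0.562, -0.114, 0.151], [0.566, -0.123, 0.158], [0.583, -0.119, 0.142], [0.639, -0.077, 0.058]]
[[0.564, -0.113, 0.142], [0.567, -0.124, 0.151], [0.627, -0.075, 0.057], [0.636, -0.08, 0.055]]
[[0.607, -0.067, 0.055], [0.614, -0.075, 0.058], [0.623, -0.08, 0.056], [0.632, -0.085, 0.055]]
rocker profile
250 233 [ 0.5185 -0.1001  0.0732]
256 231 [ 0.533  -0.1046  0.0746]
262 229 [ 0.5472 -0.1097  0.0771]
268 226 [ 0.5635 -0.1121  0.079 ]
274 224 [ 0.5803 -0.1146  0.0767]
278 230 [ 0.5846 -0.1265  0.0618]
before 250 233 [ 0.5201 -0.0981  0.0695]
before 256 231 [ 0.5337 -0.1038  0.0732]
before 262 229 [ 0.5486 -0.1081  0.0743]
before 268 226 [ 0.564  -0.1116  0.0781]
before 274 224 [ 0.5789 -0.1161  0.0795]
```

View pics/w2.png

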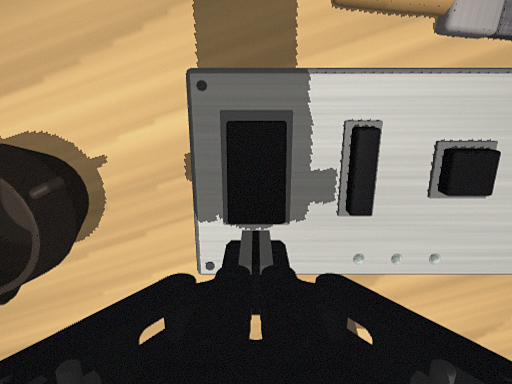

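View pics/t2z.png

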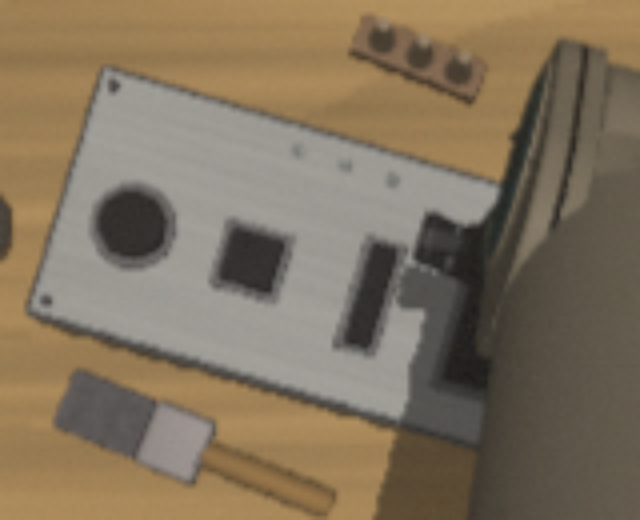

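The push met no hard stop. The tips also appear higher than the TCP reading, at about (274,211) in the side view against (272,216) expected, so I'll check that the fingers are really shut.

Run:
```python
from h import *
print(status.sense()['grip_width'],status.sense()['clock'])
robot.gripper_to(0.0,60); print(status.sense()['grip_width'],status.sense()['clock'])
c=snap('wrist','w3')
a=cv2.imread('pics/w2.png')[150:290,190:330];b=cv2.imread('pics/w3.png')[150:290,190:330];z=cv2.imread('pics/w1.png')[200:340,190:330]
im=np.hstack([a,b]);im=cv2.resize(im,None,fx=2.8,fy=2.8); cv2.imwrite('pics/cmp.png',np.clip(im.astype(int)*2,0,255))
for v in (228,232,236,240,245): print(v,[round(float(c['z_map'][v,u]),4) for u in range(240,276,4)])
for v in (228,232,236,240): print(v,[world(c,u,v).round(3).tolist() for u in (248,266)])
```

```text
0.0011077560510412358 7.3
0.0025915871690691357 7.5167
228 [0.2408, 0.2397, 0.2397, 0.24, 0.2396, 0.2398, 0.2413, 0.24, 0.2403]
232 [0.2418, 0.1471, 0.1473, 0.1469, 0.1471, 0.1489, 0.1473, 0.1461, 0.24]
236 [0.2422, 0.1436, 0.143, 0.1434, 0.1419, 0.143, 0.1436, 0.1435, 0.2426]
240 [0.1478, 0.139, 0.1384, 0.1386, 0.1396, 0.1389, 0.1388, 0.139, 0.1485]
245 [0.1426, 0.1344, 0.1336, 0.133, 0.1341, 0.1335, 0.1342, 0.1333, 0.1435]
228 [[0.595, -0.124, 0.055], [0.599, -0.111, 0.055]]
232 [[0.563, -0.112, 0.141], [0.565, -0.104, 0.141]]
236 [[0.563, -0.112, 0.146], [0.565, -0.104, 0.146]]
240 [[0.563, -0.112, 0.151], [0.565, -0.104, 0.15]][ WARN:0@1.465] global loadsave.cpp:1063 imwrite_ Unsupported depth image for selected encoder is fallbacked to CV_8U.
```

View pics/cmp.png

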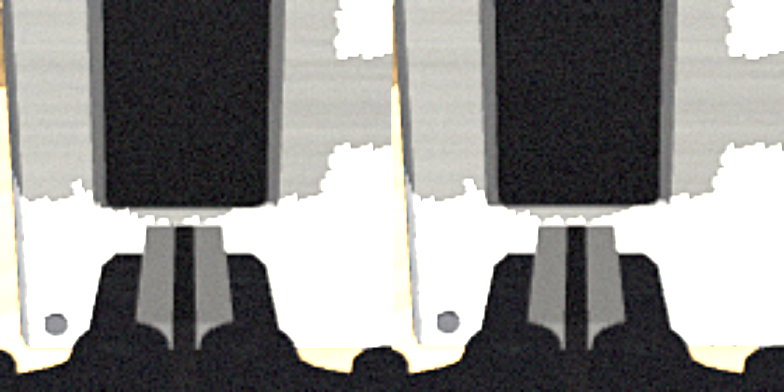

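The fingers are shut. The wrist and side depths both put the real tips at z≈0.139 while the TCP reads 0.109, so the tips end about 29 mm short of the TCP (xy agrees). That means the first push stopped above the rocker. I'll repeat it lower, under force guard.

```bash
cat >> h.py <<'E'
def press(p,zlow,guard=14,z0=.066,zup=.09):
    robot.move_linear([*p,zup],vel=0.15); robot.move_linear([*p,z0],vel=0.1)
    f0=status.sense()['wrist_force']
    z=z0
    while z>zlow:
        z-=.003
        g=robot.move_linear([*p,z],vel=0.02,guard=guard)
        s=status.sense();print(g,s['position'].round(4),'dF',(s['wrist_force']-f0).round(1),s['clock'])
        if g or -3+np.linalg.norm(s['wrist_force']-f0)>guard-3: break
    robot.move_linear([*p,zup],vel=0.1)
E
python3 - <<'E'
from h import *
press((.5733,-.1123),.033)
s=snap('side','s4');c=snap('wrist','w4');print(status.sense()['clock'])
for u,v in [(250,233),(256,231),(262,229),(268,226),(274,224)]: print(u,v,world(s,u,v).round(4))
E
```

```text
False [ 0.5735 -0.1123  0.0633] dF [-0.8 -0.8 -0.1] 8.5417
False [ 0.5732 -0.1123  0.0599] dF [-0.2  0.   0.4] 8.8417
False [ 0.5731 -0.1123  0.0568] dF [-0.7  0.3  1.1] 9.1417
False [ 0.5731 -0.1122  0.0538] dF [-0.4 -0.5  0.8] 9.4417
False [ 0.5733 -0.1123  0.0509] dF [-0.2 -0.1  0.2] 9.7417
False [ 0.5736 -0.1124  0.048 ] dF [ 0.8 -0.4  2.6] 10.0417
False [ 0.5743 -0.1126  0.0453] dF [ 1.7 -0.8  3. ] 10.3417
True [ 0.5746 -0.1127  0.045 ] dF [-2.1  0.7 10. ] 10.55
11.2583
250 233 [ 0.516  -0.1032  0.0788]
256 231 [ 0.5307 -0.1074  0.0797]
262 229 [ 0.5485 -0.1082  0.0743]
268 226 [ 0.5668 -0.1085  0.0724]
274 224 [ 0.5841 -0.1107  0.0694]
```

View pics/w4.png

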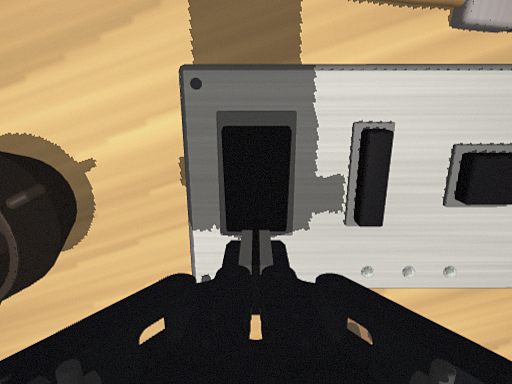

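```bash
cat > slope.py <<'E'
from h import *
import sys
def slope(f,u0,u1,v0,v1,zr=(.058,.09)):
    c=dict(np.load(f'pics/{f}.npz')); P=np.array([world(c,u,v) for u in range(u0,u1) for v in range(v0,v1) if c['z_map'][v,u]>0])
    P=P[(P[:,2]>zr[0])&(P[:,2]<zr[1])]
    xc=np.array([np.cos(YAW),np.sin(YAW)]); yc=np.array([-xc[1],xc[0]])
    A=np.c_[P[:,:2]@xc,P[:,:2]@yc,np.ones(len(P))]
    k=np.linalg.lstsq(A,P[:,2],rcond=None)[0]; r=P[:,2]-A@k
    xs=A[:,0];print(f,'slope x rad',np.arctan(k[0]).round(3),'y',k[1].round(3),'n',len(P),'rms',r.std().round(4),'z mean',P[:,2].mean().round(4))
if __name__=='__main__':
    slope('w1',163,188,163,208); slope('w4',230,288,135,222); slope('w4',200,210,90,200,(.05,.06)); slope('w2',232,284,130,215)
E
python3 slope.py
```

```text
w1 slope x rad 0.12 y 0.002 n 1120 rms 0.0008 z mean 0.0732
w4 slope x rad -0.183 y -0.002 n 5021 rms 0.0007 z mean 0.0742
w4 slope x rad 0.001 y 0.023 n 1094 rms 0.0006 z mean 0.0546
w2 slope x rad 0.12 y -0.0 n 4405 rms 0.0007 z mean 0.0735
```

The rocker slope is now -0.183 rad (it was +0.120), so it is fully tipped. Next is the bar key.

Run:
```python
from h import *
press((.570,-.0333),.026,z0=.052)
c=snap('wrist','w5');print(status.sense()['clock'])
```

```text
False [ 0.5702 -0.0333  0.0493] dF [0.4 0.6 0.1] 12.7667
False [ 0.5699 -0.0332  0.0459] dF [-0.8  0.1  0.4] 13.0667
False [ 0.5699 -0.0333  0.0429] dF [-0.1 -1.  -0.8] 13.3667
False [ 0.5699 -0.0333  0.0398] dF [-1.3  0.4 -0.1] 13.6667
True [ 0.57   -0.0333  0.0373] dF [-0.4 -0.1  4.7] 13.9167
14.65
```

View pics/w5.png

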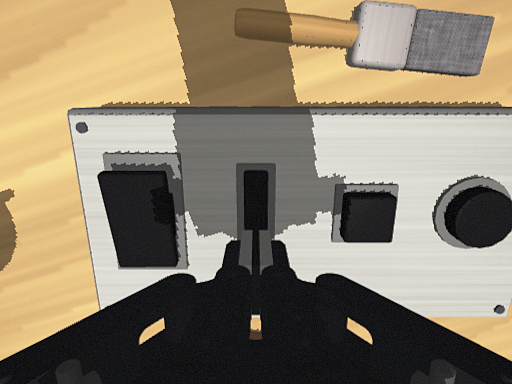

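Run:
```python
from slope import *
slope('w5',249,264,175,225,(.05,.09)); slope('w5',348,388,200,235,(.05,.09)); slope('w5',460,500,205,235,(.05,.09)); slope('w5',110,160,180,250)
slope('w5',195,225,140,225,(.05,.06))
c=dict(np.load('pics/w5.npz'))
for v in (225,228,230,232,235): print(v,[round(float(c['z_map'][v,u]),3) for u in range(240,276,4)], world(c,257,v).round(4))
```

```text
w5 slope x rad 0.002 y -0.013 n 746 rms 0.0006 z mean 0.0626
w5 slope x rad 0.001 y 0.001 n 1396 rms 0.0006 z mean 0.0707
w5 slope x rad 0.003 y -0.0 n 1197 rms 0.0006 z mean 0.0707
w5 slope x rad -0.181 y 0.003 n 3427 rms 0.0006 z mean 0.0749
w5 slope x rad -0.001 y 0.002 n 2535 rms 0.0006 z mean 0.0546
225 [0.215, 0.211, 0.21, 0.21, 0.21, 0.209, 0.209, 0.214, 0.213] [ 0.5804 -0.0348  0.0622]
228 [0.215, 0.212, 0.21, 0.21, 0.209, 0.209, 0.21, 0.214, 0.215] [ 0.5823 -0.0354  0.0627]
230 [0.215, 0.15, 0.15, 0.15, 0.149, 0.15, 0.151, 0.15, 0.215] [ 0.5607 -0.029   0.1185]
232 [0.216, 0.146, 0.148, 0.146, 0.147, 0.148, 0.148, 0.147, 0.215] [ 0.5605 -0.029   0.1212]
235 [0.216, 0.144, 0.143, 0.144, 0.144, 0.144, 0.144, 0.144, 0.217] [ 0.5609 -0.0291  0.1238]
```

The bar is at 62.6 mm against 70.7 mm for the square, so it is home. The rocker still reads -0.181 rad. The round key is next.

Run:
```python
from h import *
press((.614,.1058),.026,z0=.052)
c=snap('wrist','w6');print(status.sense()['clock'])
robot.move_linear([.60,.105,.2],vel=.2)
c=snap('wrist','w7')
robot.move_ptp([0.30,0.55,0.25],status.sense()['eef_rot'])
snap('top','t7');snap('side','s7');s=status.sense();print(s['clock'],s['position'],s['wrist_force'])
cv2.imwrite('pics/t7z.png',cv2.resize(cv2.imread('pics/t7.png')[100:260,130:410],None,fx=2.8,fy=2.8))
```

```text
False [0.6142 0.1058 0.0493] dF [ 0.4 -0.6  0.2] 16.6083
False [0.6138 0.1058 0.0459] dF [0.2 1.2 0.7] 16.9083
False [0.614  0.1058 0.0429] dF [ 0.  -0.2  0.5] 17.2083
False [0.6139 0.1058 0.0398] dF [ 0.3 -0.4 -0.3] 17.5083
False [0.614  0.1058 0.0373] dF [-0.9 -0.4  4.4] 17.8083
True [0.614  0.1058 0.0373] dF [-0.8 -0.3  7. ] 18.0167
18.75
21.5583 [0.30147172 0.54903569 0.24998351] [-0.19251071  0.01739567  0.55276774]
```

View pics/w7.png

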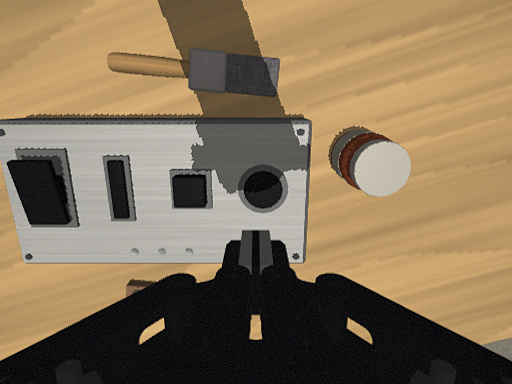

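View pics/t7z.png

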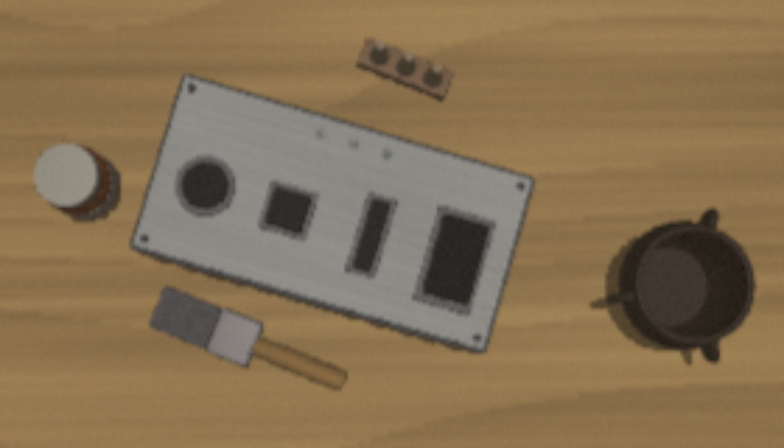

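Run:
```python
from slope import *
slope('w7',255,272,180,198,(.05,.09)); slope('w7',180,200,180,200,(.05,.09)); slope('w7',114,124,170,210,(.05,.09)); slope('w7',20,50,170,215,(.05,.09))
a=cv2.imread('pics/top0.png').astype(int)[100:260,130:410];b=cv2.imread('pics/t7.png').astype(int)[100:260,130:410]
d=cv2.blur(np.abs(a-b).sum(2).astype(np.float32),(3,3)); ys,xs=np.where(d>45); print(d.max(),len(ys),[(x+130,y+100) for x,y in zip(xs,ys)][:30:3])
```

```text
w7 slope x rad -0.002 y -0.004 n 306 rms 0.0007 z mean 0.0626
w7 slope x rad 0.005 y 0.012 n 399 rms 0.0007 z mean 0.0706
w7 slope x rad 0.004 y -0.012 n 397 rms 0.0007 z mean 0.0626
w7 slope x rad -0.19 y 0.142 n 1346 rms 0.0024 z mean 0.0734
38.22222 0 []
```

Run:
```python
from h import *
robot.hand_in(); print(status.sense()['clock'])
```

```text
the job is handed in; nothing more can be done
the job is handed in; nothing more can be done
```

The kiln is switched on and the job is handed in. With closed fingers I tipped the mains rocker fully over, then pressed the bar key home, then the round key. The arm was clear of everything at about 21.6 s.

**Last checks, from the wrist camera's depth:**
- **Rocker:** its slope went from +0.120 to between -0.181 and -0.183 rad, where about -0.18 is fully tipped. That was measured after the rocker push and again after the bar press. The fit on the final picture was poor because the area included points off the plate, so I don't rely on it.
- **Bar and round keys:** both tops are at 62.6 mm, which is home. Each press ended on the force guard.
- **Square key:** its top is at 70.6 mm, so it is still out.
- **Loose objects:** the top views from before and after show no visible change in the pot, jar, brush or cone block.

**What disagreed:**
- **Fingertips short of the TCP:** the shut fingertips end about 26–29 mm short of the reported tool point. My first rocker push therefore stopped in the air; I saw this in the pictures and repeated it lower.
- **Camera mismatch:** the side camera's positions were about 4–5 mm off from the top and wrist cameras, so I aimed from those two. Heights found by triangulating two views were also scattered (65–88 mm), so I used the depth readings for height.

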